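# Close the open sample bottle and hold it up at a slant

## Task

Fit the wider of the two loose steel closures fully down over the neck of the one open bottle while it stands in its holder. Then grip that bottle by its glass body, draw it up out of the holder, lean it to about 45 degrees with its neck uppermost and keep it held still in the air for inspection, its lowest point at least 13 cm above the bench. Finish while still holding it there, and leave the other bottles and everything else where they stand.

Things in the scene. Friction and masses are not known exactly. Their poses are not given: they have to be found in the camera images.
- bottle: the open amber glass bottle (0.09 to 0.18 kg), the only one without a closure. Origin: centre of its foot, z up its axis. Body 42 mm diameter from foot to 85 mm up, shoulder tapering to 93 mm, straight neck 20 mm diameter ending at 119 mm, its last 3 mm bevelled to 15 mm. Stands upright in a well of the holder, foot on the well's floor; the body is free to grip from 35 to 85 mm above the foot.
- closure: the wider closure, a steel cup standing mouth down on the grey pad: outside diameter 28 mm, height 28 mm, bore 23 mm diameter, 24 mm deep, closed on top, 0.03 kg. Origin: centre of its open lower rim, z to the closed end. Slips loosely over the neck; fully home when its closed end rests on the bottle's mouth: origin on the bottle's axis, 95 mm above the foot. Only its weight keeps it on.
- small_closure: the narrower loose closure, same steel and height (28 mm) but 20 mm outside diameter; it does not fit this neck. Stands on the same pad 65 to 95 mm from the wider one, on either side. Origin: centre of its lower rim. Leave it.
- holder: white plastic block fixed to the bench, 84 x 226 x 45 mm (x, y, z), with three round wells in a row along its y axis at y = -72, 0 and +72 mm, each 45 mm in diameter and 35 mm deep. Origin: centre of its underside, on the bench; z up. The open bottle may stand in any well, the capped ones in the other two.
- pad: light grey pad fixed to the bench, 110 x 160 x 6 mm (x, y, z); the two closures stand on it, spaced out along its y axis. Origin: centre of its underside, on the bench; z up.
- capped_a: a bottle just like the open one, with a closure already on (top 123 mm above its foot), in another well. Origin: centre of its foot, z up. Leave it.
- capped_b: the second bottle with a closure already on, as capped_a. Leave it.
- serum_a: clear round bottle with an aluminium cap, 58 mm in diameter, 115 mm high, standing at the far side of the bench. Origin: centre of its foot. Leave it.
- serum_b: a second such bottle, 58 mm in diameter, 115 mm high, beyond the holder. Origin: centre of its foot. Leave it.
- dish: flat clear round dish with lid, 90 mm in diameter, 18 mm high, at the far side of the bench. Origin: centre of its underside. Leave it.
- beaker: glass beaker, about 68 mm in diameter, 85 mm high, on the bench to the robot's left. Origin: centre of its foot. Leave it.
Things that resemble listed ones, but are neither listed nor needed, are in the scene too. What is shaped like the bottle but red or yellow is not meant.

How it is judged:
By the outcome, as a careful person would: the job done as asked, in the order asked, and still so for the second after the job is handed in, while the arm keeps its last pose, push and grip.
It also fails if it takes over 59 s, if anything falls off the work surface, if the arm or the gripper's body presses on something with over 40 N, if the wrist force passes 120 N, or if a joint passes its speed limit or range.

## Robot

A 6-joint arm with a two-finger parallel gripper is mounted at the origin on the work surface. World frame = base frame: x ahead of the robot, y to its left, z up, the work surface at z = 0. Lengths are in m, angles in rad, forces in N, time in s.
With the tool pointing down it reaches from about 0.35 to 0.925 m from the base axis. Payload 6.4 kg.
Tool frame: the origin (TCP) lies midway between the tips of the shut fingers; the grasp point (between the pads) lies 19 mm behind it; z points along the fingers, y is the line along which they close (so a half turn about z gives the same grasp; the last joint's range is limited). The gripper opens to 94 mm and grips with 3 to 60 N. Pads are 16 mm wide; open, the fingers measure 119 mm over their backs; the gripper's body (75 mm by 177 mm) begins 78 mm behind the grasp point.
Start: joints at [-1.395, 0.245, 1.558, -0, 1.339, -0.174], TCP at [0.223, -0.611, 0.205] pointing down, gripper open.
Joint ranges: [-3.13, 3.13], [-1.02, 2.26], [0.13, 2.54], [-0.95, 4.09], [0.21, 2.88], [-2.74, 2.74]. Speed limits (rad/s): [2.57, 2.57, 3.14, 3.14, 3.14, 3.14].

## Interface

Orientations are given as a rotation vector (axis times angle).
In Python, from bench import * gives the robot as it stands.
- The arm moves only by the tool drive_tool, never from a script. Its argument "rows" is a list that holds one entry, the list of rows, each a list of 7 numbers: the shift along the tool's x, y, z in mm, then the turn, a rotation vector about the tool's x, y, z in degrees, then the closure in counts, from 0 (fully open) to 255 (shut). A call has 1 to 12 rows; each row shifts and turns the commanded pose from where the row before left it, along the tool's axes as they then stand; what a row does not reach is not made up. A row lasts 1/10 s, in which the tool goes at most 50 mm and 8.59 degrees, less where a joint would pass 70% of its speed; a pose out of reach is approached as far as the arm can. A call is refused whole if a number of a shift passes 50 or a number of a turn 8.59, either way. A call with a gripper value outside its range is refused whole. The fingers move at their own pace and stop on an object; "newtons" is the grip in N (left out, the last holds). Time passes only in rows, so rows that do not move let the fingers close. It gives the time, the measured TCP pose, the force, the opening and the grip force at its end, in the units of the state.
- state(): the state, without advancing time (a new reading comes with each control period).
- snapshot(name): name is "scene" or "top" or "wrist"; returns a dict with "pixels" (420x560x3 uint8, blue, green, red), "mtx" (3x3 intrinsics, pixels), "R" (3x3) and "t" (3): a world point X has camera coordinates R X + t. Camera axes: x right, y down, z forward; pixel columns grow to the right and rows downward; lengths in m; the calibration is good to about 2 mm. A picture is of the moment at which its call begins. There is no depth.
- hand_in(): hands the job in; it is judged then, once.
Trained networks look in the newest picture that a camera, given by its name, has taken for a name from the list of things; names that differ only in an ending like _2 or _b are one class to them, and where a whole thing is asked for, a point or a joint stands for the part that bears it (a point fixed in the world has none). Each returns a list of dicts, best first, with "conf" (0 to 1); they miss things now and then, are a little off and sometimes report something else, mostly with a low value. They report only what shows in the picture. A call takes as long as a camera call. They do not tell look-alikes from the thing itself.
- masks_of(camera, label): "mask" (420x560 bool, what is visible of it) and "bbox" ([left, top, width, height] in pixels, round what is visible of it).
The state is a dict: "time_s": time; "q": joint angles; "joint_vel": joint speeds; "tau": joint torques, N m; "ee_pos": TCP position; "tool_rot": TCP orientation; "wrist_force": force on the tool from outside, world axes, zero at the start; "wrist_torque": the same for the moment, N m; "width": finger opening in m; "grip_force": force on a finger pad.
Only numpy, scipy, OpenCV 4.12 (cv2) and the standard library are available. Lean on these libraries where they do the work, as an engineer would, in place of code of your own. Each camera call takes 0.05 s, during which the arm holds its last target. There are 200 camera calls.

## Working session

There is one attempt and no reset: what is moved stays moved. The work goes in short steps, Python scripts to look and compute and a tool call to move; the robot and the scene stay as the last step left them, time stands still between calls to the robot, and variables do not carry over. Pictures are saved under pics/ and viewed, at most 10 in all, crops included, and the job is handed in when it is done.

Besides the shell and the picture viewer there is one more tool, called after "Call:" as a command line: name --argument value ..., lists and objects as JSON in quotes. drive_tool: Moves the arm, as the interface text tells. Its arguments: {"type":"object","properties":{"rows":{"type":"array"},"newtons":{"type":"number"}},"required":["rows"]}

```bash
mkdir -p pics
python3 - <<'E'
from bench import *
import cv2,numpy as np
s=state();print(s)
for n in("scene","top"):
    p=snapshot(n);cv2.imwrite(f"pics/{n}0.png",p["pixels"]);print(n,p["mtx"].tolist(),p["R"].tolist(),p["t"].tolist())
    for l in("bottle","closure","small_closure","holder","pad","capped_a"):
        print(n,l,[(round(d["conf"],2),d["bbox"]) for d in masks_of(n,l)][:5])
E
```

```text
{'time_s': 0.0, 'q': array([-1.39509883e+00,  2.45802975e-01,  1.55900129e+00, -3.04878037e-05,
        1.33865884e+00, -1.74144558e-01]), 'joint_vel': array([-0.00039021,  0.00077131,  0.00208025, -0.00031373, -0.00029712,
       -0.00078386]), 'tau': array([-1.81964269e-04, -4.15835345e+01, -3.14601266e+01,  6.85427058e-02,
        3.31612432e-02, -1.52599368e-04]), 'ee_pos': array([ 0.22265285, -0.61004848,  0.20435929]), 'tool_rot': array([-3.09180903e+00, -5.46417906e-01,  4.88474942e-05]), 'wrist_force': array([-0.58498164,  0.00866895,  0.04209806]), 'wrist_torque': array([ 0.00837702, -0.02413899, -0.00425751]), 'grip_force': 0.0, 'width': 0.09377924941445893}
scene [[437.9674396687236, 0.0, 283.4049649382996], [0.0, 437.9674396687236, 211.84398320765754], [0.0, 0.0, 1.0]] [[0.5771525024655272, 0.8166185592267268, 0.005396074892435153], [0.4620888333418626, -0.32112305834461247, -0.826652219195085], [-0.6733267401481512, 0.47959786292879547, -0.5626872940413675]] [-0.38759891214930986, -0.21747738652078913, 1.5045327553892058]
scene bottle [(0.93, [249.8, 168.0, 19.0, 43.2]),
[... 654 characters left out ...]
[-0.9975766022566814, -0.014022813262809674, -0.06814897899610184], [0.06806425203723412, 0.00643368839882818, -0.9976601952810379]] [0.04495626601685104, 0.6010018464101641, 1.160330559679029]
top bottle [(0.82, [203.0, 255.1, 20.8, 17.4]), (0.77, [227.4, 158.0, 18.6, 26.4]), (0.69, [237.4, 203.0, 19.0, 17.8]), (0.68, [235.1, 250.2, 23.3, 18.4]), (0.53, [267.9, 251.6, 14.6, 18.6])]
top closure [(0.41, [387.1, 160.7, 29.1, 23.2])]
top small_closure [(0.38, [409.1, 243.6, 9.9, 5.8])]
top holder [(0.6, [202.5, 193.6, 89.3, 40.5])]
top pad [(0.9, [364.4, 227.4, 63.9, 46.7]), (0.41, [118.2, 230.0, 30.2, 24.9])]
top capped_a [(0.71, [208.1, 202.0, 20.8, 15.0]), (0.49, [268.1, 209.5, 19.6, 18.0])]
```

Run:
```python
import cv2,numpy as np
a=cv2.imread("pics/top0.png")[140:300,110:450];b=cv2.imread("pics/scene0.png")[130:290,90:430]
f=lambda i:cv2.resize(i,None,fx=1.76,fy=1.76,interpolation=cv2.INTER_CUBIC)
cv2.imwrite("pics/c1.png",np.vstack([f(a),f(b)]))
```

```text
(no output)
```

View pics/c1.png

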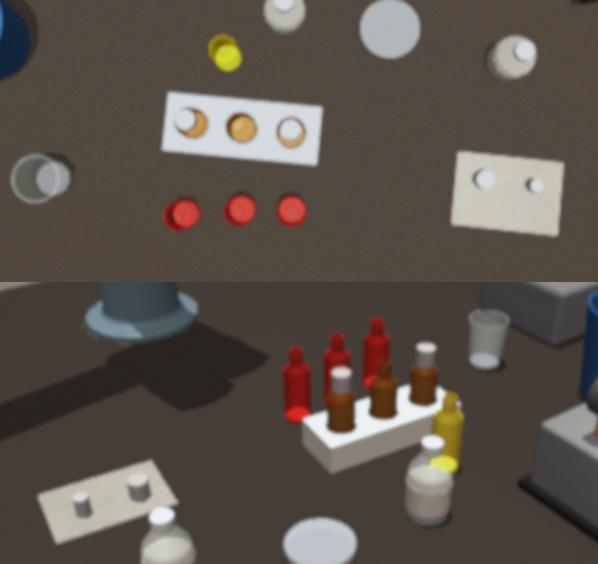

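View pics/scene0.png

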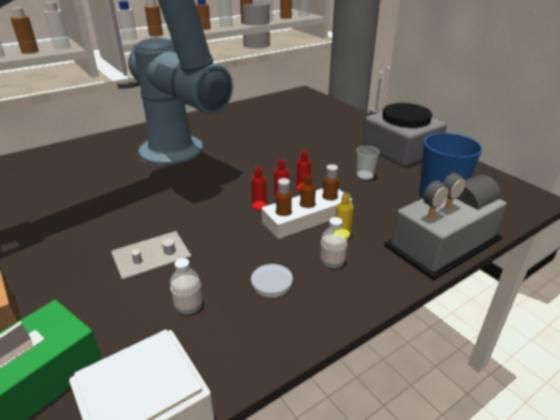

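The top picture shows the pad at right and the holder centre-left.

- **Loose closures, top picture:** one at (386,242) and a smaller one at (414,245). In the scene picture they are at (169,247) and (137,257). The one at (386,242) is wider, so it is the closure.
- **Bottle:** the three amber bottles in the holder are at top (217,210), (247,213) and (275,215). Only the middle one shows no white top, at scene (308,188), so it is the open one. The red and yellow look-alikes are excluded.

I'll measure these from both cameras now.

```bash
cat > h.py <<'E'
import cv2,numpy as np
from bench import *
from scipy.spatial.transform import Rotation as Ro
def ray(p,uv):
    d=p["R"].T@np.linalg.solve(p["mtx"],[uv[0],uv[1],1.]);return -p["R"].T@p["t"],d
def onz(p,uv,z):
    o,d=ray(p,uv);return o+d*(z-o[2])/d[2]
def proj(p,X):
    c=p["R"]@np.asarray(X)+p["t"];u=p["mtx"]@c;return u[:2]/u[2]
E
python3 - <<'E'
from h import *
np.set_printoptions(precision=4,suppress=True)
p=snapshot("top");im=p["pixels"];print("cam",-p["R"].T@p["t"])
g=cv2.cvtColor(im,cv2.COLOR_BGR2GRAY)
for n,(x0,y0,w,h),z in(("holder",(190,180,110,65),.045),("pad",(355,215,85,70),.006)):
    m=np.zeros_like(g);m[y0:y0+h,x0:x0+w]=(g[y0:y0+h,x0:x0+w]>130)*255
    c=max(cv2.findContours(m,0,2)[0],key=cv2.contourArea)
    r=cv2.minAreaRect(c);b=cv2.boxPoints(r);print(n,r,onz(p,r[0],z));print(np.array([onz(p,q,z) for q in b]))
for n,(u,v) in(("wide",(386,242)),("small",(414,245)),("bottle",(247.5,212.7))): print(n,im[int(v),int(u)],onz(p,(u,v),.034),onz(p,(u,v),.129))
s=snapshot("scene");print("scenecam",-s["R"].T@s["t"])
for n,P,z in (("wide",(385.6,242.3),.034),("small",(414.5,245),.034)):
    print(n,proj(s,onz(p,P,z)))
w=snapshot("wrist");cv2.imwrite("pics/w0.png",w["pixels"]);st=state()
Rt=Ro.from_rotvec(st["tool_rot"]).as_matrix();print("wristcam in tool",Rt.T@(-w["R"].T@w["t"]-st["ee_pos"]),(w["R"]@Rt),w["mtx"])
q=np.hstack([cv2.resize(a,(399,560),interpolation=2) for a in (im[215:285,355:405+0],im[190:260,190:240])])
big=lambda i,k:cv2.resize(i,None,fx=k,fy=k,interpolation=2)
cv2.imwrite("pics/c2.png",np.hstack([big(im[222:282,360:435],5),big(im[185:245,200:280],5)]))
E
```

```text
cam [0.5199 0.0459 1.1988]
holder ((247.17782592773438, 212.66236877441406), (89.48517608642578, 34.355628967285156), 5.5275397300720215) [0.5914 0.1288 0.045 ]
[[0.5567 0.2471 0.045 ]
 [0.6453 0.2408 0.045 ]
 [0.6261 0.0102 0.045 ]
 [0.5378 0.0176 0.045 ]]
pad ((398.00274658203125, 249.47398376464844), (62.182762145996094, 42.50202178955078), 6.009006023406982) [ 0.5018 -0.2693  0.006 ]
[[ 0.4536 -0.1818  0.006 ]
 [ 0.5653 -0.1935  0.006 ]
 [ 0.5504 -0.3572  0.006 ]
 [ 0.4389 -0.3445  0.006 ]]
wide [223 218 213] [ 0.5211 -0.231   0.034 ] [ 0.521  -0.2084  0.129 ]
small [221 218 212] [ 0.5144 -0.3032  0.034 ] [ 0.5148 -0.2747  0.129 ]
bottle [105 169 204] [0.592  0.1287 0.034 ] [0.5861 0.122  0.129 ]
scenecam [ 1.3372 -0.4749  0.6689]
wide [165.9184 241.1966]
small [133.8031 251.498 ]
wristcam in tool [ 0.0792 -0.0013 -0.1786] [[-0.0001  1.      0.0002]
 [-0.9625 -0.     -0.2713]
 [-0.2713 -0.0002  0.9625]] [[313.2571   0.     280.3692]
 [  0.     313.2571 209.4168]
 [  0.       0.       1.    ]]
```

View pics/c2.png

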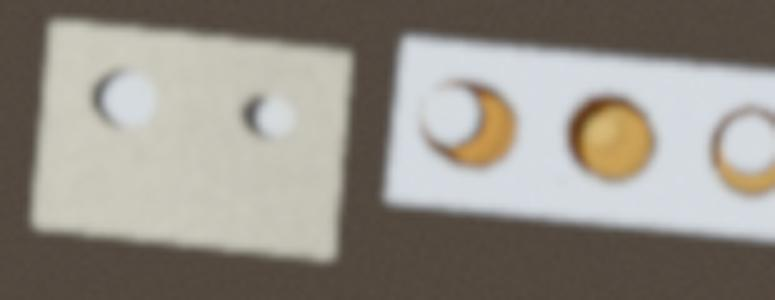

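The enlarged crop confirms both choices. The closure at (385.4,241.2) is clearly wider than the one at (414,245), and the amber bottle in the middle well at (247,213) has no white cap. Next I'll work out the move to above the closure.

```bash
cat >> h.py <<'E'
def plan(tgt,yaw=None,Rt=None,n=10):
    """constant row (mm, deg) x n to bring TCP to tgt; yaw=angle of tool y in world with tool down"""
    s=state();R0=Ro.from_rotvec(s["tool_rot"])
    if yaw is not None:
        y=np.array([np.cos(yaw),np.sin(yaw),0]);z=np.array([0,0,-1.]);Rt=Ro.from_matrix(np.c_[np.cross(y,z),y,z])
    rv=(R0.inv()*Rt).as_rotvec()/n if Rt is not None else np.zeros(3)
    A=sum((R0*Ro.from_rotvec(rv*k)).as_matrix() for k in range(n))
    return np.round(np.r_[np.linalg.solve(A,np.asarray(tgt)-s["ee_pos"])*1000,np.degrees(rv)],2),n
E
python3 - <<'E'
from h import *
p=snapshot("top")
print(onz(p,(385.4,241.2),.034))
print(plan([.521,-.230,.13],yaw=np.radians(-4.9),n=12))
E
```

```text
[ 0.52312829 -0.22943677  0.034     ]
(array([42.5 , -1.53,  6.29,  0.  , -0.  , -5.42]), 12)
```

Call:
drive_tool --rows '[[[42.5,-1.5,6.3,0,0,-5.4,0],[42.5,-1.5,6.3,0,0,-5.4,0],[42.5,-1.5,6.3,0,0,-5.4,0],[42.5,-1.5,6.3,0,0,-5.4,0],[42.5,-1.5,6.3,0,0,-5.4,0],[42.5,-1.5,6.3,0,0,-5.4,0],[42.5,-1.5,6.3,0,0,-5.4,0],[42.5,-1.5,6.3,0,0,-5.4,0],[42.5,-1.5,6.3,0,0,-5.4,0],[42.5,-1.5,6.3,0,0,-5.4,0],[42.5,-1.5,6.3,0,0,-5.4,0],[42.5,-1.5,6.3,0,0,-5.4,0]]]'

```text
time_s: 2.1
ee_pos: [0.5228, -0.2291, 0.1299]
tool_rot: [2.314, 2.123, 0.0]
wrist_force: [1.0, 0.0, 0.4]
width: 0.0939
grip_force: 0.0
```

Call:
drive_tool --rows '[[[0,0,0,0,0,0,0],[0,0,0,0,0,0,0]]]'

```text
time_s: 2.3
ee_pos: [0.5223, -0.2302, 0.13]
tool_rot: [2.318, 2.12, -0.0]
wrist_force: [-1.1, 0.0, 0.0]
width: 0.0937
grip_force: 0.0
```

Run:
```python
from h import *
p=snapshot("wrist");s=state();print(s["ee_pos"],s["tool_rot"],s["q"],s["wrist_force"])
X=np.array([.523,-.2294,.034]);print("proj",proj(p,X),proj(p,[.516,-.302,.034]))
for d in masks_of("wrist","closure")+masks_of("wrist","small_closure"): print(d["conf"],d["bbox"])
cv2.imwrite("pics/w1.png",p["pixels"])
```

```text
[ 0.52240729 -0.23124366  0.13027437] [ 2.31886814e+00  2.11809281e+00 -1.77289735e-04] [-6.14958789e-01  1.42520176e-01  1.82078197e+00 -3.45776675e-04
  1.17736031e+00 -5.24386791e-01] [ 0.1957722   0.21988588 -0.30855339]
proj [281.48644242 211.58917686] [280.89071785 283.43039106]
0.85 [267.1, 189.6, 27.7, 35.5]
0.71 [210.2, 159.6, 111.3, 143.3]
0.76 [268.4, 262.6, 24.5, 25.7]
```

View pics/w1.png

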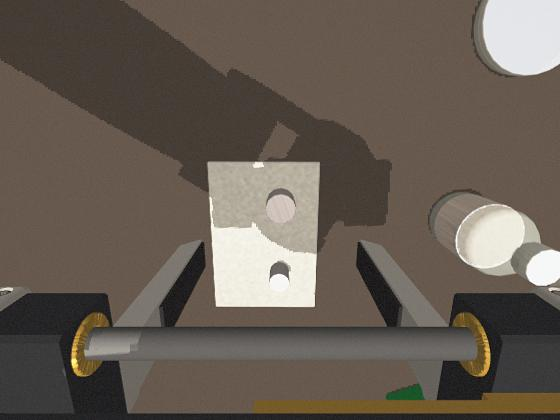

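The wrist view shows the closure's top disc at about (281,209) and the small closure at (279,275). The closure is 1.8 mm along tool x and -0.7 mm along tool y from the tool axis, so I'm descending.

Call:
drive_tool --rows '[[[1.8,-0.7,20,0,0,0,0],[0,0,25,0,0,0,0],[0,0,25,0,0,0,0],[0,0,25,0,0,0,0],[0,0,15,0,0,0,0],[0,0,10,0,0,0,0],[0,0,0,0,0,0,0],[0,0,0,0,0,0,0]]]'

```text
time_s: 3.25
ee_pos: [0.5222, -0.2295, 0.0107]
tool_rot: [2.318, 2.118, 0.0]
wrist_force: [-0.2, -0.1, -0.3]
width: 0.0939
grip_force: 0.0
```

Call:
drive_tool --rows '[[[0,0,0,0,0,0,100],[0,0,0,0,0,0,255],[0,0,0,0,0,0,255],[0,0,0,0,0,0,255],[0,0,0,0,0,0,255],[0,0,0,0,0,0,255]]]' --newtons 15

```text
time_s: 3.85
ee_pos: [0.5216, -0.2288, 0.0099]
tool_rot: [2.319, 2.119, 0.0]
wrist_force: [-0.1, -0.0, 0.3]
width: 0.0491
grip_force: 0.0
```

Call:
drive_tool --rows '[[[0,0,0,0,0,0,255],[0,0,0,0,0,0,255],[0,0,0,0,0,0,255],[0,0,0,0,0,0,255],[0,0,0,0,0,0,255]]]'

```text
time_s: 4.35
ee_pos: [0.5216, -0.2289, 0.0099]
tool_rot: [2.319, 2.119, 0.0]
wrist_force: [-0.6, -0.4, -0.6]
width: 0.028
grip_force: 15.0
```

Run:
```python
from h import *
s=state();print(s["ee_pos"],s["width"],s["grip_force"],s["wrist_force"])
```

```text
[ 0.52161119 -0.22885575  0.00985551] 0.028038714261838838 14.999953961305437 [-0.63627794 -0.37930716 -0.57912647]
```

Call:
drive_tool --rows '[[[0,0,-20,0,0,0,255],[0,0,-40,0,0,0,255],[0,0,-40,0,0,0,255],[0,0,-40,0,0,0,255],[20,3,-40,0,0,0,255],[40,5,0,0,0,0,255],[45,6,0,0,0,0,255],[45,6,0,0,0,0,255],[45,6,0,0,0,0,255],[45,5,0,0,0,0,255],[40,5,0,0,0,0,255],[20,2,0,0,0,0,255]]]'

```text
time_s: 5.55
ee_pos: [0.5864, 0.0696, 0.1898]
tool_rot: [-2.316, -2.122, -0.0]
wrist_force: [0.5, -0.1, -0.1]
width: 0.0277
grip_force: 15.0
```

Call:
drive_tool --rows '[[[0,0,0,0,0,0,255],[0,0,0,0,0,0,255],[0,0,0,0,0,0,255]]]'

```text
time_s: 5.85
ee_pos: [0.5863, 0.0655, 0.1897]
tool_rot: [-2.32, -2.118, 0.001]
wrist_force: [0.8, 0.4, 0.0]
width: 0.0279
grip_force: 15.0
```

Run:
```python
from h import *
p=snapshot("wrist");s=state();print(s["ee_pos"],s["tool_rot"],s["q"],s["width"],s["grip_force"])
print("proj mouth, holder c",proj(p,[.5914,.1288,.129]),proj(p,[.5914,.1288,.045]))
for l in("bottle","closure","holder"):
    for d in masks_of("wrist",l): print(l,d["conf"],d["bbox"])
cv2.imwrite("pics/w2.png",p["pixels"])
np.savez("w2.npz",**{k:np.asarray(p[k]) for k in("pixels","mtx","R","t")},ee=s["ee_pos"],rot=s["tool_rot"])
```

```text
[0.58632659 0.06535401 0.18979891] [ 2.32081065e+00  2.11738475e+00 -4.15732348e-04] [-8.09339447e-02  1.20933627e-01  1.72908135e+00 -2.15389600e-04
  1.29174371e+00  1.07318309e-02] 0.02788605784627996 14.999890945709922
proj mouth, holder c [280.04017883 144.35131676] [280.20872502 138.42555725]
bottle 0.93 [78.3, 19.2, 97.5, 64.6]
bottle 0.86 [255.7, 110.5, 47.4, 50.8]
bottle 0.86 [358.0, 69.2, 77.4, 52.2]
bottle 0.81 [118.9, 122.5, 76.5, 50.8]
bottle 0.75 [139.5, 188.4, 67.1, 63.3]
closure 0.79 [254.7, 230.3, 52.6, 65.3]
closure 0.6 [254.2, 113.0, 51.6, 51.0]
holder 0.81 [229.7, 6.0, 95.2, 235.3]
holder 0.55 [382.9, 261.2, 71.8, 60.9]
```

View pics/w2.png

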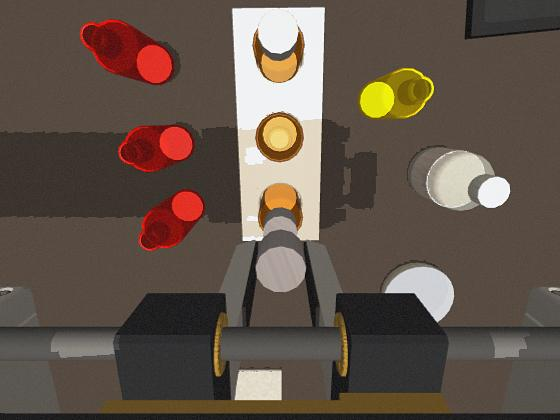

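The wrist view shows the open bottle's mouth at about (280,137), bright disc inside the body ring, and the held closure's top disc at (281,270). I'll fit both ellipses to get the offset.

Run:
```python
from h import *
d=np.load("w2.npz");im=d["pixels"]
big=lambda i,k:cv2.resize(i,None,fx=k,fy=k,interpolation=2)
a=big(im[108:168,250:310],6);b=big(im[238:298,250:310],6)
g=cv2.cvtColor(im,cv2.COLOR_BGR2HSV)
print("row137",g[137,252:308:2,2].tolist());print("col279",g[108:168:2,279,2].tolist())
for k in range(1,6):
    for q in(a,b): cv2.line(q,(60*k,0),(60*k,8),(0,255,0),1);cv2.line(q,(0,60*k),(8,60*k),(0,255,0),1)
cv2.imwrite("pics/c3.png",np.hstack([a,b]))
```

```text
row137 [225, 227, 137, 92, 102, 105, 239, 228, 232, 238, 239, 240, 240, 241, 238, 240, 240, 239, 237, 227, 233, 235, 129, 106, 100, 146, 236, 226]
col279 [244, 244, 101, 169, 143, 235, 233, 235, 235, 214, 231, 236, 240, 239, 240, 240, 240, 240, 240, 240, 229, 232, 88, 110, 108, 104, 180, 203, 229, 225]
```

View pics/c3.png

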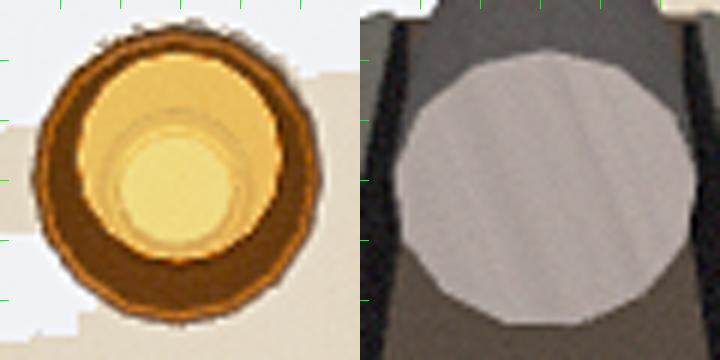

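Call:
drive_tool --rows '[[[20,-20,0,0,0,0,255],[24,-20,0,0,0,0,255],[20,-20,0,0,0,0,255],[0,0,25,0,0,0,255],[0,0,30,0,0,0,255],[0,0,20,0,0,0,255],[0,0,0,0,0,0,255],[0,0,0,0,0,0,255],[0,0,0,0,0,0,255],[0,0,0,0,0,0,255]]]'

```text
time_s: 7.05
ee_pos: [0.5336, 0.1356, 0.1165]
tool_rot: [2.318, 2.118, 0.003]
wrist_force: [-0.0, 0.2, -0.8]
width: 0.0282
grip_force: 15.0
```

Run:
```python
from h import *
p=snapshot("wrist");s=state();print(s["ee_pos"],s["tool_rot"],s["width"],s["wrist_force"])
print("proj mouth, holder c",proj(p,[.5914,.1288,.129]),proj(p,[.5914,.1288,.045]))
cv2.imwrite("pics/w3.png",p["pixels"])
np.savez("w3.npz",**{k:np.asarray(p[k]) for k in("pixels","mtx","R","t")},ee=s["ee_pos"],rot=s["tool_rot"])
cv2.imwrite("pics/c4.png",cv2.resize(p["pixels"][220:340,240:440],None,fx=4,fy=4,interpolation=2))
```

```text
[0.53338819 0.13560434 0.11626628] [2.31815907 2.11798728 0.00295198] 0.027699324520872346 [-0.82564576 -0.12823406 -0.03583782]
proj mouth, holder c [381.1656285 267.270965 ] [349.96129104 222.42357179]
```

View pics/c4.png

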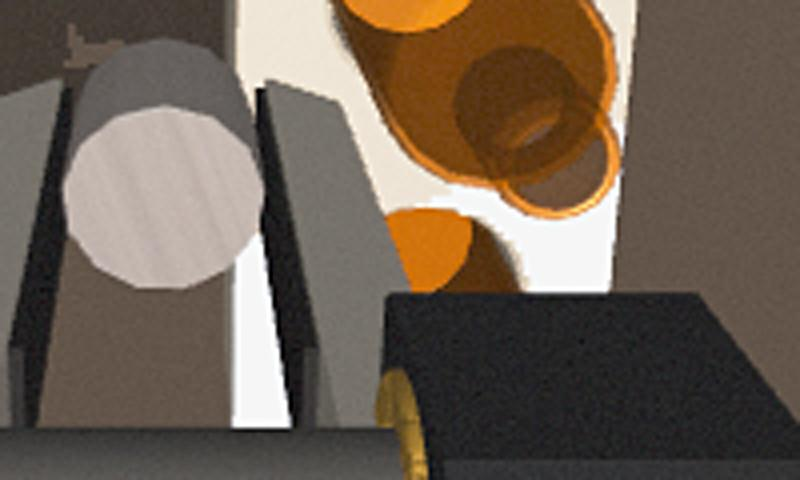

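Run:
```python
from h import *
from scipy.optimize import least_squares
d=np.load("w3.npz");im=d["pixels"]
p={k:d[k] for k in("mtx","R","t")}
Rt=Ro.from_rotvec(d["rot"]).as_matrix()
a=np.linspace(0,2*np.pi,60)
def circ(c,r,z): return np.array([proj(p,[c[0]+r*np.cos(t),c[1]+r*np.sin(t),z]) for t in a])
def hull(c,parts): return cv2.convexHull(np.vstack([circ(c,r,z) for r,z in parts]).astype(np.float32))
bot=[(.0075,.129),(.010,.126),(.010,.110)]
ztop=d["ee"][2]+.024
# silhouette points: last saturated (orange) pixel against white/dark along rays from neck centre
hsv=cv2.cvtColor(cv2.resize(im,None,fx=4,fy=4,interpolation=2),cv2.COLOR_BGR2HSV)
o=np.array([240+559/4,220+163/4])
def sil(o,angs,test,r1):
    P=[]
    for t in np.radians(angs):
        rr=np.arange(4,r1,.25);q=o+rr[:,None]*[np.cos(t),np.sin(t)]
        m=[test(hsv[int((y+.375)*4),int((x+.375)*4)]) for x,y in q]
        if any(m): P.append(q[np.nonzero(m)[0][-1]])
    return np.array(P)
B=sil(o,range(-20,125,5),lambda h:h[1]>150 and h[2]>110 and h[0]<25,20)
C=sil(np.array([280.4,268.9]),list(range(0,360,10)),lambda h:h[1]<45 and 140<h[2]<215,28)
def fit(P,parts,c0):
    f=lambda c:[cv2.pointPolygonTest(hull(c,parts),tuple(map(float,q)),True) for q in P]
    r=least_squares(f,c0,loss="soft_l1",f_scale=.5,diff_step=1e-3);return r.x,np.abs(r.fun).mean()
b,eb=fit(B,bot,[.5905,.131]);c,ec=fit(C,[(.014,ztop)],d["ee"][:2])
print(b,eb,len(B),c,ec,len(C),ztop)
dl=Rt.T@np.r_[b-c,0];print("closure->bottle in tool mm",dl*1000,"closure in tool",Rt.T@np.r_[c-d["ee"][:2],0]*1000)
q=cv2.resize(im,None,fx=4,fy=4,interpolation=2)
for parts,cc in((bot[:1],b),(bot[1:2],b),([(.021,.095)],b),([(.014,ztop)],c)): cv2.polylines(q,[((hull(cc,parts)+.375)*4).astype(int)],True,(0,255,0),1)
for P in B: cv2.circle(q,tuple(((P+.375)*4).astype(int)),3,(255,0,0),-1)
cv2.imwrite("pics/c5.png",q[880:1360,960:1760])
```

```text
[0.59034657 0.13293384] 0.3236384778134885 27 [0.53361911 0.1380816 ] 0.8979604707166682 36 0.14026627648271106
closure->bottle in tool mm [-1.78426613e-02  5.69603820e+01  1.38268019e-01] closure in tool [2.48798216e+00 6.87195312e-03 8.34997446e-04]
```

View pics/c5.png

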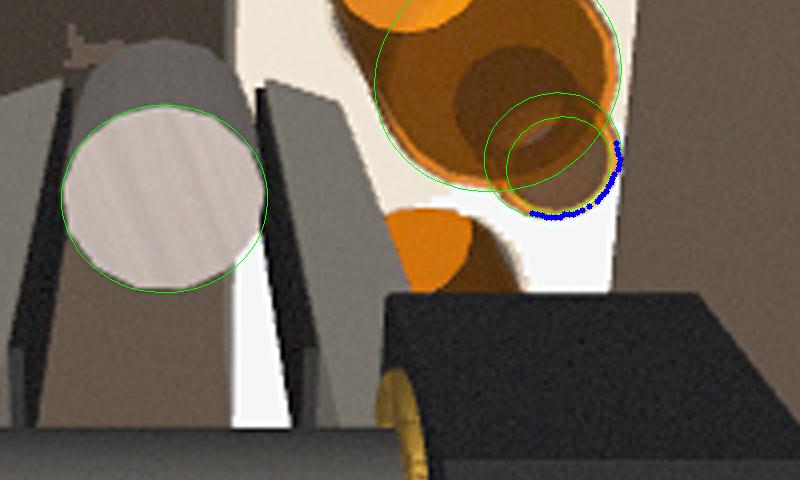

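Call:
drive_tool --rows '[[[0,0,-30,0,0,0,255],[0,20,0,0,0,0,255],[0,20,0,0,0,0,255],[0,17,0,0,0,0,255],[0,0,0,0,0,0,255],[0,0,0,0,0,0,255],[0,0,4,0,0,0,255],[0,0,4,0,0,0,255],[0,0,4,0,0,0,255],[0,0,2,0,0,0,255],[0,0,2,0,0,0,255]]]' --newtons 8

```text
time_s: 8.2
ee_pos: [0.5896, 0.1305, 0.1291]
tool_rot: [2.318, 2.119, 0.001]
wrist_force: [0.9, -0.7, 1.0]
width: 0.0283
grip_force: 8.0
```

Call:
drive_tool --rows '[[[0,0,2,0,0,0,255],[0,0,2,0,0,0,255],[0,0,2,0,0,0,255],[0,0,0,0,0,0,255]]]'

```text
time_s: 8.6
ee_pos: [0.5888, 0.1305, 0.1223]
tool_rot: [-2.319, -2.119, 0.001]
wrist_force: [-0.4, 0.3, -1.1]
width: 0.0281
grip_force: 8.0
```

Call:
drive_tool --rows '[[[0,0,3,0,0,0,255],[0,0,3,0,0,0,255],[0,0,2,0,0,0,255],[0,0,2,0,0,0,255],[0,0,0,0,0,0,255]]]'

```text
time_s: 9.1
ee_pos: [0.5889, 0.1305, 0.1124]
tool_rot: [-2.319, -2.119, 0.001]
wrist_force: [1.3, 0.4, -0.7]
width: 0.0284
grip_force: 8.0
```

Call:
drive_tool --rows '[[[0,0,1,0,0,0,255],[0,0,1,0,0,0,255],[0,0,0,0,0,0,255]]]'

```text
time_s: 9.4
ee_pos: [0.5892, 0.1305, 0.1108]
tool_rot: [-2.319, -2.119, 0.0]
wrist_force: [0.3, -0.8, 0.1]
width: 0.0283
grip_force: 8.0
```

Call:
drive_tool --rows '[[[0,0,1,0,0,0,255],[0,0,1,0,0,0,255],[0,0,0.5,0,0,0,255],[0,0,0,0,0,0,255]]]'

```text
time_s: 9.8
ee_pos: [0.5897, 0.1305, 0.1089]
tool_rot: [2.319, 2.119, 0.001]
wrist_force: [0.1, -0.3, 1.9]
width: 0.0285
grip_force: 8.0
```

Run:
```python
from h import *
s=state();print(s["ee_pos"],s["wrist_force"],s["wrist_torque"],s["q"])
```

```text
[0.58968631 0.13051102 0.1088676 ] [ 0.08692884 -0.27638738  1.93206304] [-0.08422021 -0.19979759  0.049393  ] [ 3.02924369e-02  2.41909604e-01  1.74846702e+00 -3.58382516e-05
  1.15011372e+00  1.20361731e-01]
```

The closure touched bottom with the TCP at z = 0.109 m, which is the expected home height. Releasing it now.

Call:
drive_tool --rows '[[[0,0,0,0,0,0,150],[0,0,0,0,0,0,100],[0,0,0,0,0,0,50],[0,0,0,0,0,0,0],[0,0,0,0,0,0,0],[0,0,0,0,0,0,0],[0,0,0,0,0,0,0],[0,0,0,0,0,0,0]]]'

```text
time_s: 10.6
ee_pos: [0.5892, 0.1305, 0.1084]
tool_rot: [-2.319, -2.119, 0.0]
wrist_force: [-0.4, -0.5, -0.2]
width: 0.0891
grip_force: 0.0
```

Run:
```python
from h import *
p=snapshot("wrist");s=state();print(s["ee_pos"],s["width"],s["wrist_force"])
im=p["pixels"]
for l in("closure","bottle"):
    for d in masks_of("wrist",l)[:3]: print(l,d["conf"],d["bbox"])
c=s["ee_pos"]+[.0002,.0025,0]
print("proj top if home",proj(p,[*c[:2],.133]))
cv2.imwrite("pics/c6.png",cv2.resize(im[180:380,180:380],None,fx=3,fy=3,interpolation=2))
```

```text
[0.58919691 0.13051595 0.10836287] 0.09204264715281354 [-0.30791609 -0.42593654  0.30641745]
closure 0.93 [258.4, 230.5, 48.9, 65.4]
bottle 0.98 [375.7, 146.4, 115.1, 68.7]
bottle 0.86 [253.7, 196.9, 62.0, 61.9]
bottle 0.86 [11.1, 97.8, 143.4, 67.5]
proj top if home [280.96196667 270.66522456]
```

View pics/c6.png

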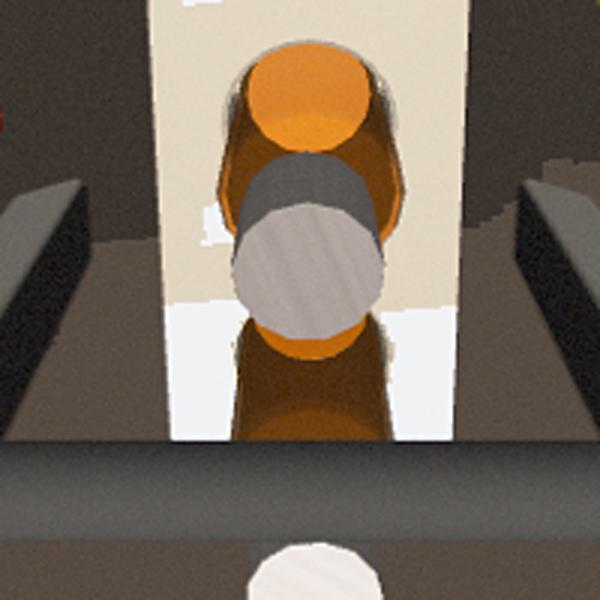

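The picture shows the closure seated on the neck of the middle bottle, with its disc at about (282.5,270) full-frame against a predicted (281,271.) for fully home. The fingers are open either side. I'll lower them to the body and grip it.

Call:
drive_tool --rows '[[[1,0.5,15,0,0,0,0],[0,0,15,0,0,0,0],[0,0,15,0,0,0,0],[0,0,7,0,0,0,0],[0,0,0,0,0,0,0],[0,0,0,0,0,0,255],[0,0,0,0,0,0,255],[0,0,0,0,0,0,255],[0,0,0,0,0,0,255],[0,0,0,0,0,0,255],[0,0,0,0,0,0,255],[0,0,0,0,0,0,255]]]' --newtons 10

```text
time_s: 11.95
ee_pos: [0.5901, 0.1315, 0.0566]
tool_rot: [2.319, 2.119, 0.001]
wrist_force: [0.4, 0.2, -1.1]
width: 0.0417
grip_force: 10.1
```

Call:
drive_tool --rows '[[[0,0,0,0,0,0,255],[0,0,0,0,0,0,255],[0,0,0,0,0,0,255]]]'

```text
time_s: 12.25
ee_pos: [0.59, 0.1315, 0.0565]
tool_rot: [2.319, 2.119, 0.001]
wrist_force: [1.4, 0.3, 0.6]
width: 0.0418
grip_force: 10.0
```

Call:
drive_tool --rows '[[[0,0,0,0,0,0,255],[0,0,0,0,0,0,255],[0,0,0,0,0,0,255]]]' --newtons 25

```text
time_s: 12.55
ee_pos: [0.59, 0.1315, 0.0565]
tool_rot: [2.319, 2.119, 0.001]
wrist_force: [1.2, -0.2, 0.8]
width: 0.0416
grip_force: 25.0
```

Call:
drive_tool --rows '[[[0,0,-3,0,0,0,255],[0,0,-8,0,0,0,255],[0,0,-15,0,0,0,255],[0,0,-22,0,0,0,255],[0,0,-26,0,0,0,255],[0,0,-28,0,0,0,255],[0,0,-28,0,0,0,255],[0,0,-28,0,0,0,255],[0,0,-26,0,0,0,255],[0,0,-20,0,0,0,255],[0,0,-12,0,0,0,255],[0,0,-4,0,0,0,255]]]' --newtons 30

```text
time_s: 13.75
ee_pos: [0.5899, 0.1316, 0.2785]
tool_rot: [2.318, 2.119, 0.002]
wrist_force: [-0.4, 0.4, -1.5]
width: 0.0417
grip_force: 30.0
```

Run:
```python
from h import *
p=snapshot("wrist")
for l in("closure","bottle"):
    for d in masks_of("wrist",l)[:3]: print(l,d["conf"],d["bbox"])
s=state();print(s["ee_pos"],s["q"],s["wrist_force"],s["width"],s["grip_force"])
```

```text
closure 0.81 [243.2, 272.3, 67.4, 95.2]
bottle 0.91 [237.2, 203.5, 83.9, 105.9]
bottle 0.76 [343.1, 140.9, 44.9, 37.1]
bottle 0.71 [169.0, 168.5, 48.7, 44.5]
[0.58913809 0.13148704 0.27550612] [3.19328844e-02 8.90717171e-02 1.60581972e+00 3.71593315e-05
 1.44862612e+00 1.21955792e-01] [ 0.44331467 -0.05877392 -1.22736519] 0.041382974883881166 29.970814258313112
```

The bottle and closure are up and held, so I'll lean them outward with a gentle ramp.

Call:
drive_tool --rows '[[[0,3,0,-1,0,0,255],[0,6,0,-2.5,0,0,255],[0,10,0,-4,0,0,255],[0,10,0,-4.5,0,0,255],[0,10,0,-4.5,0,0,255],[0,10,0,-4.5,0,0,255],[0,10,0,-4.5,0,0,255],[0,10,0,-4.5,0,0,255],[0,10,0,-4.5,0,0,255],[0,8,0,-3.5,0,0,255],[0,6,0,-2.5,0,0,255],[0,3,0,-1.5,0,0,255]]]'

```text
time_s: 15.1
ee_pos: [0.6774, 0.1235, 0.3043]
tool_rot: [1.863, 1.703, 0.652]
wrist_force: [-0.1, -0.5, -1.5]
width: 0.0413
grip_force: 30.0
```

Call:
drive_tool --rows '[[[0,0,0,-1.5,0,0,255],[0,0,0,-1,0,0,255],[0,0,0,0,0,0,255],[0,0,0,0,0,0,255],[0,0,0,0,0,0,255]]]'

```text
time_s: 15.6
ee_pos: [0.6784, 0.1235, 0.3064]
tool_rot: [1.833, 1.674, 0.685]
wrist_force: [0.1, -0.4, -2.3]
width: 0.0414
grip_force: 30.0
```

Run:
```python
from h import *
p=snapshot("wrist");w=p["pixels"]
for l in("closure","bottle"):
    for d in masks_of("wrist",l)[:2]: print(l,d["conf"],d["bbox"])
s=state();z=Ro.from_rotvec(s["tool_rot"]).as_matrix()[:,2]
print(s["ee_pos"],s["q"],s["wrist_force"],s["width"],s["grip_force"],z,"tilt",np.degrees(np.arccos(-z[2])),"lowest",s["ee_pos"][2]+.046*z[2]-.021*np.hypot(z[0],z[1]))
c=snapshot("scene");u=proj(c,s["ee_pos"]).astype(int);print(u)
a=c["pixels"][max(u[1]-75,0):,max(u[0]-50,0):][:150,:100]
cv2.imwrite("pics/c7.png",np.hstack([cv2.resize(a,None,fx=4,fy=4,interpolation=2)[:600,:400],cv2.resize(w[170:420,190:357],(400,600))]))
```

```text
closure 0.57 [243.5, 269.5, 67.6, 98.0]
closure 0.23 [26.0, 247.8, 59.1, 68.1]
bottle 0.85 [110.9, 143.8, 65.9, 32.9]
bottle 0.6 [235.8, 205.7, 87.5, 103.7]
[0.6784754  0.12348424 0.30656851] [ 0.05860938 -0.12404609  1.90573017 -0.18581385  0.59667846  0.26066065] [-0.24743105  0.75920641 -1.19173235] 0.04148410121205874 29.971318362013335 [ 0.69817414 -0.06302072 -0.71314884] tilt 44.508305663163846 lowest 0.2590423956460044
[333 119]
```

View pics/c7.png

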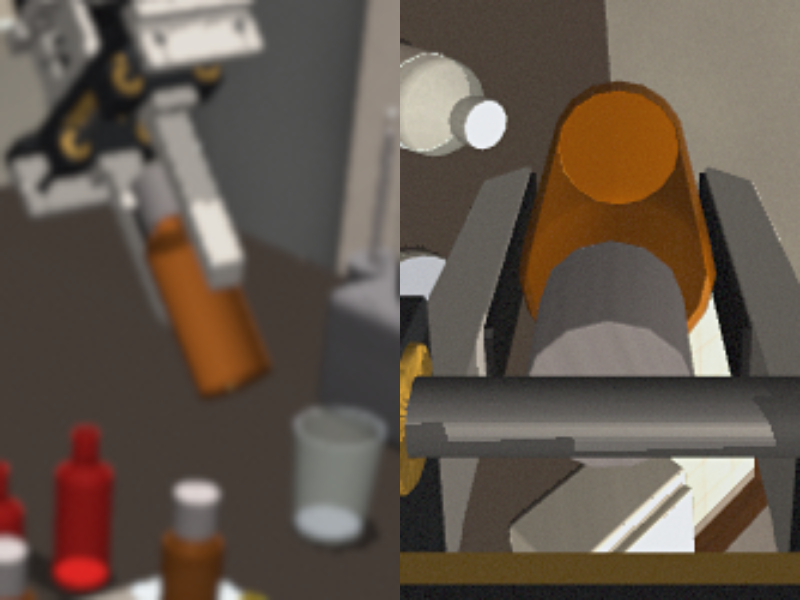

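The scene crop on the left shows the bottle leaning at about 45° with the neck up and the closure seated at the shoulder. The wrist crop agrees. The measured lean is 44.5° and the lowest point is at about 0.26 m, so I'm handing in.

```bash
python3 -c "
from bench import *
print(hand_in())"
```

```text
the job is handed in; nothing more can be done
None
```

The job is handed in: the wider closure is fully down on the open bottle, which the arm still holds by its glass body, leaning 44.5° neck up with its lowest point about 26 cm above the bench (simulated time about 16 s of the 59 s allowed).

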